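# Clamp the card and hold a spring clip open over its edge

## Task

Swing the cam lever of the card stand fully over so that the card is clamped upright. Then squeeze the spring clip open, lift it off its post, and hold it gaping astride the middle of the card's top edge, one jaw on each side reaching well down past the edge and nothing of the clip touching the card. Finish while still holding the clip squeezed wide open there: do not let go; do not push hard on the card at any time and leave the other things on the table where they are.

Things in the scene. Friction and masses are not known exactly. Their poses are not given: they have to be found in the camera images.
- card_stand: Fixed aluminium stand, base 130 x 150 x 12 mm (x -90 to +40, y +-75 mm). Origin: underside, below the card slot. x axis: the card's normal, pointing to the fixed fence behind the card (x +2 to +14 mm); y runs along the card. In front of the card a sliding clamp bar, which the cam moves 3.2 mm to the fence, then the cam lever. Fence and bar are 38 mm high; slot floor at 12 mm.
- cam_lever (a joint): Angle of the cam lever about its vertical pivot at x = -45, y = 0 mm of the stand. 0: lever points along the stand's -x, card loose. Grows anticlockwise seen from above, so it swings to the stand's -y; 1.571: stop, lever along -y, parallel to the card, card clamped. Starts at 0 to 0.25, stays where it is left; about 1.5 N at the knob moves it.
- lever_knob (a point): Top centre, 68 mm above the table, of the upright black knob at the lever's end: a cylinder of 16 mm diameter that stands from 39 mm (top of the lever arm) to 68 mm, 80 mm from the lever's pivot. Free all round (with the lever home it stands 40 mm clear of the card's nearer upright edge both along and across the card); can be pinched from above or pushed.
- lever_pivot (a point): Point on the lever's vertical pivot axis, 68 mm above the table.
- card: Loose stiff brown card, 4 mm thick (its x axis), 80 mm wide (y), 80 mm high (z), standing in the stand's slot with 3 mm of play until it is clamped, when it stands upright with its top edge 92 mm above the table. Origin: centre of its lower edge; the top edge is at z = +80 mm of it.
- clip_post: Fixed aluminium foot 90 x 80 x 8 mm with an upright steel plate, 4 mm thick (x), 40 mm wide (y), top at 68 mm. Origin: underside centre. The spring clip is parked on it, gripping the upper 29 mm of the plate with 8 mm of room left below its throat; a squeezed clip lifts straight off.
- clip: Spring clip like a big clothes peg of sheet steel, 70 g, parked jaws down; 30 mm wide (y axis), 84 mm tall. Origin: midway between the jaw tips (parked 39 mm over the table); pivot 45 mm above it. x axis: the way jaws and grips open. The grips splay upward to black rolled lips, 7 mm thick, 29 mm long (y), centres 80 mm above the origin, 47 mm over both when parked. Throat 37 mm above the tips.
- clip_jaw (a joint): Opening angle of the clip: 0 parked, gripping the post's plate (tips 4 mm apart), 0.60 spread to its stop; wide open is over 0.40. Closing the fingers along the clip's x on the two lips opens it: 5 N starts it, about 11 N holds it at the stop (25 mm over the lips, tips 30 mm apart and 82 mm below the lip centres). Its spring shuts it when let go.
- clip_pivot (a point): Point on the clip's pivot pin, at mid width.
- clip_tip_a (a point): Inner edge of the lower tip of the clip's +x jaw, at mid width.
- clip_tip_b (a point): Inner edge of the lower tip of the clip's -x jaw, at mid width.
- bulldog_clip: Bystander: small black bulldog clip, body about 22 x 32 x 20 mm. Origin: underside centre.
- stamp_pad: Bystander: flat stamp pad case 64 x 97 x 19 mm. Origin: underside centre.
- tin: Bystander: small round tin, 64 mm across, 54 mm high. Origin: underside centre.
- tape_blue: Bystander: roll of tape lying flat, 69 mm across, 19 mm high. Origin: underside centre.
Not all that is in view belongs to the job. Several things have the shape of the clip; the one meant has the colours described above.

How it is judged (in metres and radians):
On the way, in this order (a step that is already met when the one before it is completed fails the run):
1. the cam lever is swung fully over and the card stands clamped (value of joint cam_lever above 1.4 rad and angle between card's own z axis and vertical below 0.06 rad), for 0.2 s.
2. the clip is squeezed wide open and lifted off its post (value of joint clip_jaw above 0.4 rad and contact force between the fingers and clip above 2 N and contact force between clip and clip_post below 0.1 N and height (world z) of clip_pivot above 0.095 m), for 0.2 s.
At the end, for the whole second after the job is handed in: Fingers hold the clip still, spread over 0.40 rad; one tip each side of the card (2 mm or more off its mid plane), both 8 mm or more below its top edge, within 25 mm of its middle, pivot above the edge; card untouched by clip or arm, in its slot, upright within 0.05 rad; lever past 1.40 rad (value of joint clip_jaw above 0.4 rad and ((x of clip_tip_a in the frame of card above 0.002 m and x of clip_tip_b in the frame of card below -0.002 m) or (x of clip_tip_b in the frame of card above 0.002 m and x of clip_tip_a in the frame of card below -0.002 m)) and z of each of clip_tip_a, clip_tip_b in the frame of card below 0.072 m and y of clip_tip_a in the frame of card between -0.025 and 0.025 m and y of clip_tip_b in the frame of card between -0.025 and 0.025 m and z of clip_pivot in the frame of card above 0.083 m and contact force between the fingers and clip above 2 N and contact force between each of clip, the arm and card below 0.3 N and contact force between clip and card_stand below 0.3 N and linear speed of clip below 0.02 m/s and value of joint cam_lever above 1.4 rad and angle between card's own z axis and vertical below 0.05 rad and z of card in the frame of card_stand below 0.016 m); the arm keeps its last pose, push and grip.
It fails at once if the card is pushed hard (over 8 N) by the clip or the arm (contact force between any of clip, the arm, the fingers and card above 8 N).
It fails at once if a bystander is moved more than 30 mm (distance of any of bulldog_clip, stamp_pad, tin, tape_blue from where it was at the start of the episode above 0.03 m).
It also fails if it takes over 58 s, if anything falls off the work surface, if the arm or the gripper's body presses on something with over 40 N, if the wrist force passes 120 N, or if a joint passes its speed limit or range.

## Robot

A 7-joint arm with a two-finger parallel gripper is mounted at the origin on a cart in front of the work surface, level with it; the furniture and walls round the work are solid. World frame = base frame: x ahead of the robot, y to its left, z up, the work surface at z = 0. Lengths are in mm, angles in rad, forces in N, time in s.
With the tool pointing down it reaches from about 400 to 900 mm from the base axis. Payload 5.6 kg.
Tool frame: the origin (TCP) lies on the centre line of the jaws, within the pads' length; the fingertips stand 25 mm ahead of it and the grasp point (between the pads) lies 6 mm ahead of it (manip.tips_ahead is the x of the fingertips in the tool frame, in mm); x points along the fingers, z is the direction in which the jaws open and shut, and the axes are right-handed (so a half turn about x gives the same grasp; the last joint's range is limited). The gripper opens to 92 mm and grips with 3 to 60 N. Pads are 20 mm wide; open, the fingers measure 128 mm over their backs; the gripper's body (75 mm by 189 mm) begins 69 mm behind the grasp point.
Start: joints at [1.175, 0.468, -0.012, 1.603, 0.006, 1.071, -0.056], TCP at [224.552, -609.987, 239.592] pointing down, gripper open.
Joint ranges: [-2.53, 2.53], [-0.31, 2.02], [-1.57, 1.55], [0.28, 2.44], [-1.29, 4.43], [0.15, 1.84], [-2.92, 2.92]. Speed limits (rad/s): [2.57, 2.57, 3.14, 3.14, 3.14, 3.14, 3.14].

## Interface

Orientations are given as a unit quaternion [x, y, z, w].
In Python, from station import manip, optics gives the robot as it stands.
- The arm moves only by the tool play_rows, never from a script. Its argument "targets" is a list of rows, each a list of 3 entries, a list of its own where there are three numbers: the finger opening in m, from 0 to 0.0919, then the shift along the tool's x, y, z in m, then the turn, a rotation vector about the tool's x, y, z in rad. A call has 1 to 12 rows; each row is the pose to reach, as a shift and turn from the pose commanded when the call began, along the tool's axes at that moment; what a row does not reach only later rows make up. A row lasts 1/10 s, in which the tool goes at most 50 mm and 8.59 degrees, less where a joint would pass 70% of its speed; a pose out of reach is approached as far as the arm can. A call with a gripper value outside its range is refused whole. The fingers move at their own pace and stop on an object; the grip force is fixed at half the most. Time passes only in rows, so rows that repeat a pose let the fingers close. It gives the time, the measured TCP pose, the force and the opening at its end, in the units of the state.
- manip.get_state(): the state, without advancing time (a new reading comes with each control period).
- optics.camera(name): name is "side" or "top"; returns the picture (400x640x3 uint8, blue, green, red); there is no depth.
- optics.camera_params(name): a dict with "fov_y" (degrees; the focal length in pixels is half the picture's height over the tangent of half this angle, whatever the lens; pixels are square), "cx", "cy" (the principal point, pixels), "rvec" (rotation vector, rad) and "tvec" (3), from world to camera coordinates, as OpenCV has them. Camera axes: x right, y down, z forward; pixel columns grow to the right and rows downward; lengths in mm; the calibration is good to about 2 mm. A picture is of the moment at which its call begins. camera_params takes no time and is no camera call.
- manip.finish_job(): hands the job in, once; it reports no verdict.
The state is a dict: "clock": time; "joint_positions": joint angles; "qd": joint speeds; "effort": joint torques, N m; "tcp_pos": TCP position; "tool_rot": TCP orientation; "force": force on the tool from outside, world axes, zero at the start; "ft_torque": the same for the moment, N m; "opening": opening from 0.0 (shut) to 1.0 (fully open).
Only numpy, scipy, OpenCV 4.12 (cv2) and the standard library are available. Lean on these libraries where they do the work, as an engineer would, in place of code of your own. Each camera call takes 0.05 s, during which the arm holds its last target. There are 200 camera calls.

## Working session

There is one attempt and no reset: what is moved stays moved. The work goes in short steps, Python scripts to look and compute and a tool call to move; the robot and the scene stay as the last step left them, time stands still between calls to the robot, and variables do not carry over. Pictures are saved under pics/ and viewed, about 8 in all and at most 12, crops included, and the job is handed in when it is done.

Besides the shell and the picture viewer there is one more tool, called by a JSON object that holds its "fn" and its "kwargs", one argument or row to a line. play_rows: Moves the arm, as the interface text tells. Its arguments: {"type":"object","properties":{"targets":{"type":"array","items":{"type":"array"}}},"required":["targets"]}

```bash
mkdir -p pics; cat > h.py <<'E'
import numpy as np, cv2
from scipy.spatial.transform import Rotation as R
from station import manip, optics
def cam(n):
    p=optics.camera_params(n); f=200/np.tan(np.radians(p["fov_y"])/2)
    K=np.array([[f,0,p["cx"]],[0,f,p["cy"]],[0,0,1]]); return K,cv2.Rodrigues(np.array(p["rvec"],float))[0],np.array(p["tvec"],float).ravel(),p
def ray(n,u,v):
    K,Rm,t,_=cam(n); d=Rm.T@np.linalg.solve(K,[u,v,1.]); return -Rm.T@t,d
def onz(n,u,v,z):
    o,d=ray(n,u,v); return o+d*(z-o[2])/d[2]
def proj(n,P):
    K,Rm,t,_=cam(n); q=(np.atleast_2d(P)@Rm.T+t)@K.T; return q[:,:2]/q[:,2:]
def tri(a,b):  # pixels in side, top
    (o1,d1),(o2,d2)=ray("side",*a),ray("top",*b)
    s=np.linalg.lstsq(np.c_[d1,-d2],o2-o1,rcond=None)[0]; p,q=o1+d1*s[0],o2+d2*s[1]; return (p+q)/2,np.linalg.norm(p-q)
E
python3 - <<'E'
from h import *
for n in("side","top"):
    im=optics.camera(n); cv2.imwrite(f"pics/{n}0.png",im); print(n,optics.camera_params(n), -cam(n)[1].T@cam(n)[2])
s=manip.get_state(); print(s, manip.tips_ahead); print(R.from_quat(s["tool_rot"]).as_matrix())
E
```

```text
side {'fov_y': 49.455807980696235, 'cx': 314.13421393442064, 'cy': 196.8578721079009, 'rvec': array([ 0.61949567, -2.59200139,  1.20977671]), 'tvec': array([478.91652711, 292.9080903 , 701.82476393])} [254.30876955 527.93903746 681.41148436]
top {'fov_y': 51.792623909523954, 'cx': 311.0924233401472, 'cy': 205.05096580918507, 'rvec': array([ 2.16689097, -2.18780193,  0.12911271]), 'tvec': array([ -79.09661761,  594.90323084, 1034.6293063 ])} [ 486.33780897  -66.12582223 1090.74600235]
{'clock': 0.1, 'joint_positions': array([ 1.17497728,  0.46827343, -0.01163785,  1.60353155,  0.00601155,
        1.07139504, -0.05632965]), 'qd': array([-0.00098317, -0.00181833, -0.00190721, -0.00125356, -0.00040533,
        0.00114409, -0.00020764]), 'effort': array([ 8.36817508e-04, -5.21647704e+01, -1.24479565e-02, -2.44367838e+01,
       -5.68444049e-02,  1.41443682e-02,  9.11863276e-05]), 'tcp_pos': array([ 224.39231795, -609.52133954,  238.74575101]), 'tool_rot': array([ 0.40479438,  0.58045324, -0.40422279,  0.57949933]), 'force': array([ 0.29016262, -0.00232214, -0.0254807 ]), 'ft_torque': array([ 0.01273608, -0.00942884, -0.02339107]), 'opening': 0.9959773430686321} 25.0
[[-6.44059334e-04  9.38422100e-01  3.45490299e-01]
 [ 1.43474381e-03  3.45490882e-01 -9.38421010e-01]
 [-9.99998763e-01 -1.08708744e-04 -1.56891193e-03]]
```

View pics/side0.png

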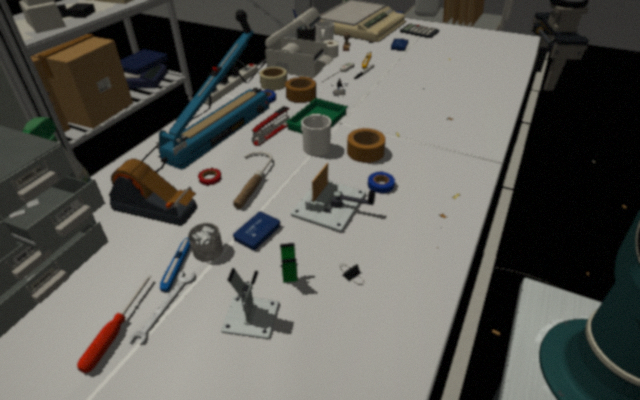

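View pics/top0.png

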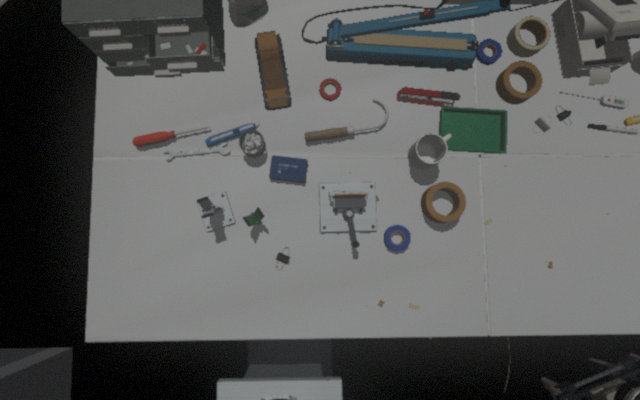

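Two things have the clip's shape. The green one stands at side (289,262) / top (254,216). The grey steel one with black lips sits on the foot at side (243,290) / top (208,208), and it fits the description because it is parked on the post and is the right colour. I'll confirm with enlarged crops.

```bash
python3 - <<'E'
from h import *
a=cv2.imread("pics/top0.png"); b=cv2.imread("pics/side0.png")
z=lambda i,x,y,w,h,k:np.clip(cv2.resize(i[y:y+h,x:x+w],None,fx=k,fy=k,interpolation=cv2.INTER_CUBIC)*1.6,0,255).astype(np.uint8)
# crops: top post, top stand / side post, side stand, each 400x300
A=np.hstack([z(a,190,180,80,60,5),z(a,315,178,80,60,5)]) ; 
A2=np.hstack([z(a,315,200,80,60,5)]); B=np.hstack([z(b,210,257,100,75,4),z(b,285,155,100,75,4)])
cv2.imwrite("pics/crop.png",np.vstack([A,B]))
E
```

```text
(no output)
```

View pics/crop.png

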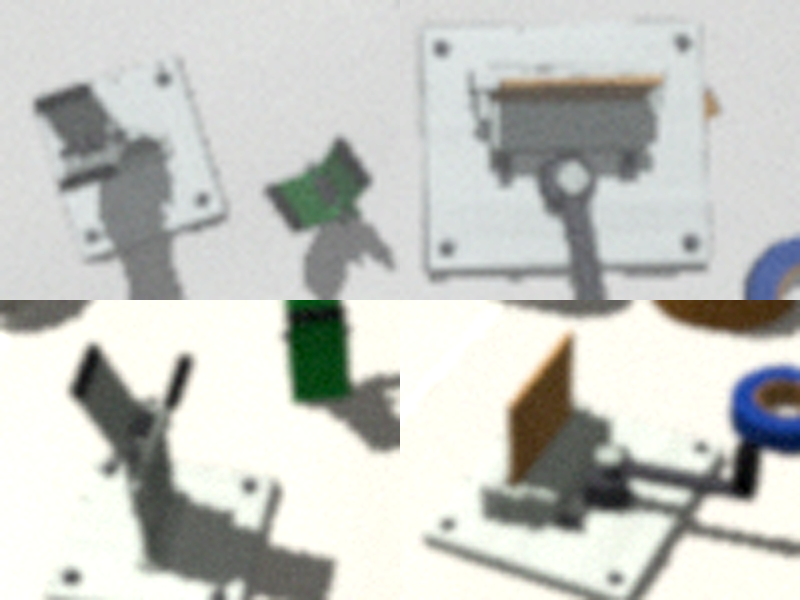

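The crop confirms the target: the steel clip with black lips is on the post (top lips at about (202.6,199.4) and (207.8,215.6)), and the green one is free-standing. Stand, lever and card are also clear. Now I'll turn these into positions.

```bash
python3 - <<'E'
from h import *
t=lambda x,y,o:(o[0]+x/5-.4,o[1]+y/5-.4); s=lambda x,y,o:(o[0]+x/4-.4,o[1]+y/4-.4)
S=(315,178);P=(190,180)
c=np.array([onz("top",*t(x,y,S),12) for x,y in((20,25),(303,22),(307,268),(25,272))])[:,:2]
xa=((c[0]+c[1])-(c[2]+c[3]))/2; ya=((c[0]+c[3])-(c[1]+c[2]))/2
print("stand sizes",np.linalg.norm(xa),np.linalg.norm(ya),"yaw",np.degrees([np.arctan2(xa[1],xa[0]),np.arctan2(-ya[0],ya[1])]))
yaw=(np.arctan2(xa[1],xa[0])+np.arctan2(-ya[0],ya[1]))/2; Rz=np.array([[np.cos(yaw),-np.sin(yaw)],[np.sin(yaw),np.cos(yaw)]])
o=c.mean(0)-Rz@[-25,0]; print("stand origin",o,"yaw",yaw,"pivot",o+Rz@[-45,0],"home",o+Rz@[-45,-80])
k=onz("side",*s(747-400,445-300,(285,155)),68); print("knob side",k,Rz.T@(k[:2]-o)-[-45,0])
print("pivot bolt top",onz("top",*t(172,177,S),45), "side",onz("side",*s(610-400,455-300,(285,155)),45))
pts=np.array([[0,-40,92],[0,40,92]]);w=np.c_[[o+Rz@p[:2] for p in pts],pts[:,2]]
print("card top px",proj("top",w),proj("side",w))
print("seen card top: top",t(100,82,S),t(262,78,S),"side",s(110,108,(285,155)),s(170,35,(285,155)))
l1=tri(s(86,72,(210,257)),t(63,97,P));l2=tri(s(180,81,(210,257)),t(89,178,P));print("lips",l1,l2)
a=[onz("top",*t(x,y,P),119)[:2] for x,y in((63,97),(89,178),(38,105),(88,90),(62,185),(115,170))]
print("at z119",np.round(a,1)); d=a[0]-a[1]; print("x dir",np.degrees(np.arctan2(d[1],d[0])),np.linalg.norm(d))
for i,j in((2,3),(4,5)):
  d=a[i]-a[j];print("y dir-90",np.degrees(np.arctan2(d[1],d[0]))-90,np.linalg.norm(d))
sc=[onz("top",*t(x,y,P),8)[:2] for x,y in((163,79),(203,200),(92,236))]; print("screws",np.round(sc,1),"diag centre",(sc[0]+sc[2])/2)
d=sc[0]-sc[1];print(np.degrees(np.arctan2(d[1],d[0])))
print("bystanders", onz("top",254,216,40),onz("top",283,258,10),onz("top",397,238,10),onz("top",289,169,15))
E
```

```text
stand sizes 130.5325337286096 149.1638386450979 yaw [-0.06797425  0.20529467]
stand origin [ 615.565899   -180.70255072] yaw 0.0011983467433363182 pivot [ 570.56593131 -180.75647631] home [ 570.66179903 -260.75641887]
knob side [ 496.15685518 -198.60741924   68.        ] [-74.43041432 -17.76176226]
pivot bolt top [ 571.45163644 -181.05234912   45.        ] side [ 572.68696055 -182.43023625   45.        ]
card top px [[366.8725688  193.3104964 ]
 [334.25781134 193.61794408]] [[327.72125002 163.36209953]
 [311.9467842  182.21496507]]
seen card top: top (334.6, 194.0) (367.0, 193.2) side (312.1, 181.6) (327.1, 163.35)
lips (array([602.16913151, 174.02220073, 120.81497515]), np.float64(1.360891286446941)) (array([563.74299013, 161.04453742, 121.72163308]), np.float64(1.5737539191019096))
at z119 [[601.8 174.1]
 [563.3 161.3]
 [598.1 185.8]
 [605.  162.4]
 [560.1 173.9]
 [566.9 149.1]]
x dir 18.405373004395635 40.60364702790245
y dir-90 16.504037953249878 24.43442063246702
y dir-90 15.483034826379566 25.694900001428678
screws [[624.1 149.1]
 [559.9 127.5]
 [541.6 185.2]] diag centre [582.84380611 167.19241923]
18.6406813752685
bystanders [566.38554407  61.32876171  40.        ] [458.48413043 -10.66910946  10.        ] [ 507.32464615 -309.80827673   10.        ] [692.13755768 -27.61551021  15.        ]
```

```bash
cat >> h.py <<'E'
def go(*T):  # world targets (x,y,z,phi deg) -> shift (m) and rotvec in the tool axes now
    s=manip.get_state(); R0=R.from_quat(s["tool_rot"]); p=np.array(s["tcp_pos"])
    for x,y,z,f in T:
        c,n=np.cos(np.radians(f)),np.sin(np.radians(f))
        Rt=R.from_matrix(np.array([[0,0,-1],[-n,c,0],[c,n,0]]).T)
        print(np.round(R0.inv().apply(np.array([x,y,z])-p)/1000,4).tolist(),np.round((R0.inv()*Rt).as_rotvec(),3).tolist())
    print("t",s["clock"],np.round(p,1),np.round(s["force"],1),round(s["opening"]*91.9,1),np.round(s["joint_positions"],2))
E
python3 -c "
from h import *
go((492.5,-199.5,180,-40),(492.5,-199.5,69,-40))"
```

```text
[0.0592, 0.3933, -0.2921] [-0.52, -0.002, -0.0]
[0.1702, 0.3933, -0.2919] [-0.52, -0.002, -0.0]
t 0.1 [ 224.4 -609.5  238.7] [ 0.3 -0.  -0. ] 91.5 [ 1.17  0.47 -0.01  1.6   0.01  1.07 -0.06]
```

{"fn": "play_rows", "kwargs": {
  "targets": [
    [0.045,[0.03,0.1,-0.07],[-0.13,0,0]],
    [0.045,[0.059,0.2,-0.15],[-0.26,0,0]],
    [0.045,[0.059,0.3,-0.22],[-0.4,0,0]],
    [0.045,[0.059,0.393,-0.292],[-0.52,-0.002,0]],
    [0.045,[0.059,0.393,-0.292],[-0.52,-0.002,0]],
    [0.045,[0.059,0.393,-0.292],[-0.52,-0.002,0]],
    [0.045,[0.059,0.393,-0.292],[-0.52,-0.002,0]],
    [0.045,[0.059,0.393,-0.292],[-0.52,-0.002,0]],
    [0.045,[0.059,0.393,-0.292],[-0.52,-0.002,0]],
    [0.045,[0.059,0.393,-0.292],[-0.52,-0.002,0]],
    [0.045,[0.059,0.393,-0.292],[-0.52,-0.002,0]],
    [0.045,[0.059,0.393,-0.292],[-0.52,-0.002,0]]
  ]
}}

```text
clock: 1.3
tcp_pos: [492.6, -199.2, 180.2]
tool_rot: [0.241, 0.665, -0.241, 0.665]
force: [-0.7, -0.3, -0.3]
opening: 0.49
```

```bash
python3 -c "
from h import *
go((492.5,-199.5,180,-40),(492.5,-199.5,69,-40))"
```

```text
[0.0002, -0.0003, 0.0001] [0.003, 0.001, 0.001]
[0.1112, -0.0002, 0.0] [0.003, 0.001, 0.001]
t 1.3 [ 492.6 -199.2  180.2] [-0.7 -0.3 -0.3] 45.0 [ 0.57  0.37 -0.3   1.93  0.14  0.86 -0.5 ]
```

Accurate. I'll descend over the knob, then narrow the fingers to a cage.

{"fn": "play_rows", "kwargs": {
  "targets": [
    [0.045,[0.03,0,0],[0,0,0]],
    [0.045,[0.06,0,0],[0,0,0]],
    [0.045,[0.09,0,0],[0,0,0]],
    [0.045,[0.111,0,0],[0,0,0]],
    [0.045,[0.111,0,0],[0,0,0]],
    [0.019,[0.111,0,0],[0,0,0]],
    [0.019,[0.111,0,0],[0,0,0]],
    [0.019,[0.111,0,0],[0,0,0]],
    [0.019,[0.111,0,0],[0,0,0]],
    [0.019,[0.111,0,0],[0,0,0]]
  ]
}}

```text
clock: 2.3
tcp_pos: [492.5, -200.4, 70.1]
tool_rot: [0.241, 0.664, -0.242, 0.665]
force: [-1.3, 1.4, 0.4]
opening: 0.207
```

```bash
python3 - <<'E'
from h import *
a=np.radians([20,30,40,50,60,70,80,88,93])
go(*[(570.6-80*np.cos(q),-180.8-80*np.sin(q),69,-40) for q in a])
b=optics.camera("side"); cv2.imwrite("pics/k.png",cv2.resize(b[130:250,280:440],None,fx=4,fy=4))
E
```

```text
[0.0011, -0.0041, 0.0072] [0.0, 0.002, 0.001]
[0.0012, -0.01, 0.0199] [0.0, 0.002, 0.001]
[0.0012, -0.0136, 0.0334] [0.0, 0.002, 0.001]
[0.0012, -0.0148, 0.0472] [0.0, 0.002, 0.001]
[0.0013, -0.0136, 0.0611] [0.0, 0.002, 0.001]
[0.0013, -0.01, 0.0746] [0.0, 0.002, 0.001]
[0.0013, -0.0041, 0.0872] [0.0, 0.002, 0.001]
[0.0013, 0.0022, 0.0965] [0.0, 0.002, 0.001]
[0.0013, 0.0067, 0.1018] [0.0, 0.002, 0.001]
t 2.3 [ 492.5 -200.4   70.1] [-1.3  1.4  0.4] 19.0 [ 0.53  0.53 -0.25  1.99  0.22  0.64 -0.57]
```

View pics/k.png

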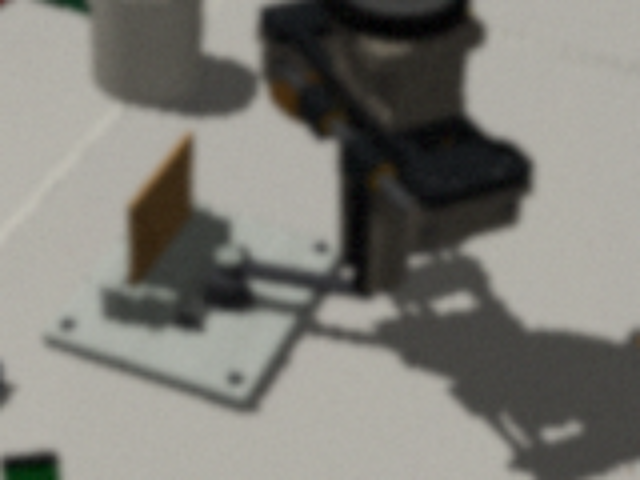

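The view shows the fingers straddling the knob at the lever's end (around (365,275) in the crop). Next I swing it along the arc.

{"fn": "play_rows", "kwargs": {
  "targets": [
    [0.019,[0.001,-0.004,0.007],[0,0,0]],
    [0.019,[0.001,-0.007,0.0135],[0,0,0]],
    [0.019,[0.001,-0.01,0.02],[0,0,0]],
    [0.019,[0.001,-0.0136,0.0334],[0,0,0]],
    [0.019,[0.001,-0.0148,0.0472],[0,0,0]],
    [0.019,[0.001,-0.0136,0.0611],[0,0,0]],
    [0.019,[0.001,-0.01,0.0746],[0,0,0]],
    [0.019,[0.001,-0.004,0.087],[0,0,0]],
    [0.019,[0.001,0.002,0.0965],[0,0,0]],
    [0.019,[0.001,0.0045,0.099],[0,0,0]],
    [0.019,[0.001,0.0045,0.099],[0,0,0]],
    [0.019,[0.001,0.0045,0.099],[0,0,0]]
  ]
}}

```text
clock: 3.55
tcp_pos: [571.6, -260.4, 68.8]
tool_rot: [0.241, 0.664, -0.242, 0.665]
force: [-0.2, 0.8, 0.4]
opening: 0.202
```

```bash
python3 - <<'E'
from h import *
go((570.6,-260.8,69,-40))
E
```

```text
[-0.0002, -0.0009, -0.0005] [0.0, 0.002, 0.0]
t 3.55 [ 571.6 -260.4   68.8] [-0.2  0.8  0.4] 18.6 [ 0.55  0.66 -0.24  1.76  0.21  0.75 -0.5 ]
```

{"fn": "play_rows", "kwargs": {
  "targets": [
    [0.019,[0,0.002,0.002],[0,0,0]],
    [0.019,[0,0.003,0.004],[0,0,0]],
    [0.019,[0,0.003,0.004],[0,0,0]],
    [0.019,[0,0.003,0.004],[0,0,0]],
    [0.019,[0,0.001,0.001],[0,0,0]],
    [0.045,[0,0,0],[0,0,0]],
    [0.045,[0,0,0],[0,0,0]],
    [0.045,[0,0,0],[0,0,0]],
    [0.045,[-0.04,0,0],[0,0,0]],
    [0.045,[-0.08,0,0],[0,0,0]],
    [0.045,[-0.12,0,0],[0,0,0]],
    [0.045,[-0.12,0,0],[0,0,0]]
  ]
}}

```text
clock: 4.75
tcp_pos: [574.7, -261.5, 195.1]
tool_rot: [0.241, 0.66, -0.242, 0.669]
force: [0.2, 0.1, 0.8]
opening: 0.488
```

```bash
python3 - <<'E'
from h import *
go((540,0,230,-10),(583,168,230,17.5),(583,168,113,17.5))
b=optics.camera("side"); cv2.imwrite("pics/k2.png",cv2.resize(b[130:250,280:440],None,fx=4,fy=4))
E
```

```text
[-0.0369, 0.1781, -0.1942] [-0.524, 0.013, 0.001]
[-0.0374, 0.3344, -0.2693] [-1.004, 0.013, 0.004]
[0.0796, 0.3341, -0.2708] [-1.004, 0.013, 0.004]
t 4.75 [ 574.7 -261.5  195.1] [0.2 0.1 0.8] 44.9 [ 0.58  0.5  -0.28  1.69  0.16  0.97 -0.46]
```

View pics/k2.png

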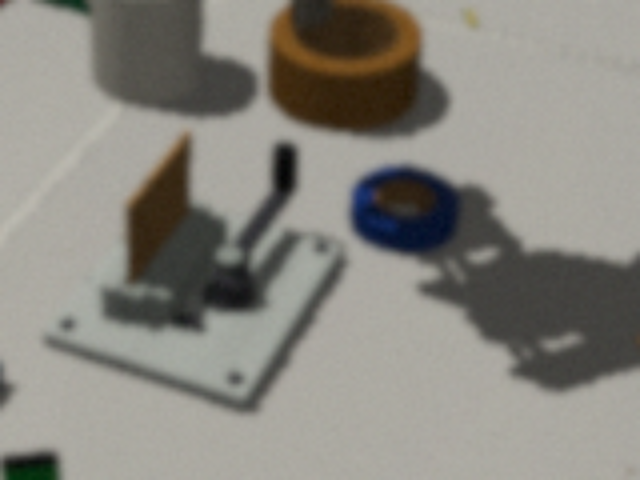

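{"fn": "play_rows", "kwargs": {
  "targets": [
    [0.09,[-0.037,0.06,-0.065],[-0.13,0.004,0]],
    [0.09,[-0.037,0.12,-0.13],[-0.26,0.007,0]],
    [0.09,[-0.037,0.178,-0.194],[-0.39,0.01,0]],
    [0.09,[-0.037,0.22,-0.215],[-0.52,0.013,0.001]],
    [0.09,[-0.037,0.27,-0.24],[-0.65,0.013,0.002]],
    [0.09,[-0.037,0.334,-0.269],[-0.78,0.013,0.003]],
    [0.09,[-0.037,0.334,-0.269],[-0.92,0.013,0.004]],
    [0.09,[-0.037,0.334,-0.269],[-1.004,0.013,0.004]],
    [0.09,[-0.037,0.334,-0.269],[-1.004,0.013,0.004]],
    [0.09,[-0.037,0.334,-0.269],[-1.004,0.013,0.004]],
    [0.09,[-0.037,0.334,-0.269],[-1.004,0.013,0.004]],
    [0.09,[-0.037,0.334,-0.269],[-1.004,0.013,0.004]]
  ]
}}

```text
clock: 6.0
tcp_pos: [579.6, 166.6, 224.0]
tool_rot: [-0.105, 0.703, 0.109, 0.695]
force: [-0.2, -0.2, -0.1]
opening: 0.981
```

```bash
python3 - <<'E'
from h import *
go((583,168,230,17.5),(583,168,125,17.5))
print("knob",onz("side",280+285/4,130+150/4,68))
E
```

```text
[-0.006, 0.0003, 0.0036] [-0.001, -0.01, -0.007]
[0.0989, -0.0003, 0.0047] [-0.001, -0.01, -0.007]
t 6.0 [579.6 166.6 224. ] [-0.2 -0.2 -0.1] 90.1 [ 0.12  0.49 -0.61  1.7   0.3   1.06 -0.28]
knob [ 572.12756319 -260.55824385   68.        ]
```

The knob measures (572,-260.6), which is fully home. Now down onto the lips.

{"fn": "play_rows", "kwargs": {
  "targets": [
    [0.0915,[0,0,0.0036],[0,-0.01,-0.007]],
    [0.0915,[0.03,0,0.004],[0,-0.01,-0.007]],
    [0.0915,[0.06,0,0.0045],[0,-0.01,-0.007]],
    [0.0915,[0.085,0,0.0047],[0,-0.01,-0.007]],
    [0.0915,[0.099,0,0.0047],[0,-0.01,-0.007]],
    [0.0915,[0.099,0,0.0047],[0,-0.01,-0.007]],
    [0.0915,[0.099,0,0.0047],[0,-0.01,-0.007]],
    [0.0915,[0.099,0,0.0047],[0,-0.01,-0.007]]
  ]
}}

```text
clock: 6.8
tcp_pos: [584.2, 170.6, 127.6]
tool_rot: [-0.107, 0.697, 0.108, 0.7]
force: [-0.1, 0.1, 0.8]
opening: 0.994
```

```bash
python3 - <<'E'
from h import *
go((583,168,125,17.5))
b=optics.camera("side"); cv2.imwrite("pics/c.png",cv2.resize(b[215:345,180:320],None,fx=4,fy=4))
E
```

```text
[0.0025, -0.0021, -0.0019] [0.0, 0.004, -0.0]
t 6.8 [584.2 170.6 127.6] [-0.1  0.1  0.8] 91.3 [ 0.07  0.6  -0.55  1.77  0.4   0.88 -0.35]
```

View pics/c.png

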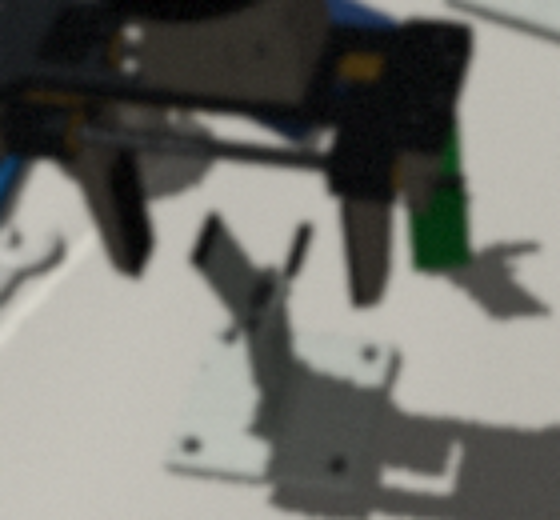

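The fingers straddle the lips: left fingertip (135,270), right (365,300), lips at (208,240) and (298,250). I'll correct by 2 mm and squeeze.

{"fn": "play_rows", "kwargs": {
  "targets": [
    [0.08,[0.0025,-0.002,-0.002],[0,0.004,0]],
    [0.06,[0.0025,-0.002,-0.002],[0,0.004,0]],
    [0.05,[0.0025,-0.002,-0.002],[0,0.004,0]],
    [0.042,[0.0025,-0.002,-0.002],[0,0.004,0]],
    [0.036,[0.0025,-0.002,-0.002],[0,0.004,0]],
    [0.03,[0.0025,-0.002,-0.002],[0,0.004,0]],
    [0.022,[0.0025,-0.002,-0.002],[0,0.004,0]],
    [0.022,[0.0025,-0.002,-0.002],[0,0.004,0]],
    [0.022,[0.0025,-0.002,-0.002],[0,0.004,0]],
    [0.022,[0.0025,-0.002,-0.002],[0,0.004,0]]
  ]
}}

```text
clock: 7.85
tcp_pos: [581.7, 167.7, 123.3]
tool_rot: [-0.108, 0.7, 0.108, 0.698]
force: [-0.1, 0.4, -1.0]
opening: 0.253
```

```bash
python3 - <<'E'
from h import *
go((583,168,125,17.5),(583,168,220,17.5))
b=optics.camera("side"); cv2.imwrite("pics/c2.png",cv2.resize(b[215:345,180:320],None,fx=4,fy=4))
E
```

```text
[-0.0017, -0.0001, 0.0013] [0.001, -0.003, -0.0]
[-0.0967, -0.0001, 0.001] [0.001, -0.003, -0.0]
t 7.85 [581.7 167.7 123.3] [-0.1  0.4 -1. ] 23.3 [ 0.07  0.61 -0.55  1.77  0.4   0.88 -0.35]
```

View pics/c2.png

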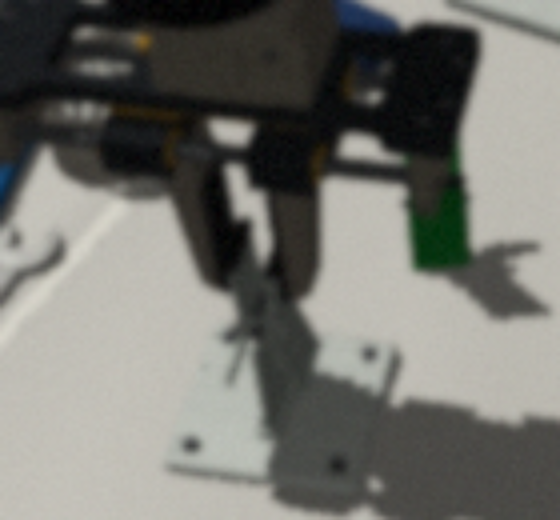

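The lips are held and the jaw has opened (23.3 mm over the lips, near its stop). Lifting straight up.

{"fn": "play_rows", "kwargs": {
  "targets": [
    [0.022,[-0.01,0,0],[0,0,0]],
    [0.022,[-0.025,0,0],[0,0,0]],
    [0.022,[-0.04,0,0],[0,0,0]],
    [0.022,[-0.055,0,0],[0,0,0]],
    [0.022,[-0.07,0,0],[0,0,0]],
    [0.022,[-0.085,0,0],[0,0,0]],
    [0.022,[-0.1,0,0],[0,0,0]],
    [0.022,[-0.1,0,0],[0,0,0]],
    [0.022,[-0.1,0,0],[0,0,0]],
    [0.022,[-0.1,0,0],[0,0,0]]
  ]
}}

```text
clock: 8.9
tcp_pos: [581.7, 167.6, 222.7]
tool_rot: [-0.108, 0.7, 0.108, 0.697]
force: [-0.2, -0.0, -0.2]
opening: 0.248
```

```bash
python3 - <<'E'
from h import *
go((583,168,235,17.5),(613.6,-180.7,240,0))
b=optics.camera("side"); cv2.imwrite("pics/c3.png",cv2.resize(b[160:345,150:330],None,fx=3,fy=3))
E
```

```text
[-0.0123, 0.0, 0.0013] [0.0, -0.004, -0.0]
[-0.0171, -0.3417, -0.0745] [0.306, -0.004, 0.0]
t 8.9 [581.7 167.6 222.7] [-0.2 -0.  -0.2] 22.8 [ 0.11  0.49 -0.6   1.7   0.31  1.05 -0.29]
```

View pics/c3.png

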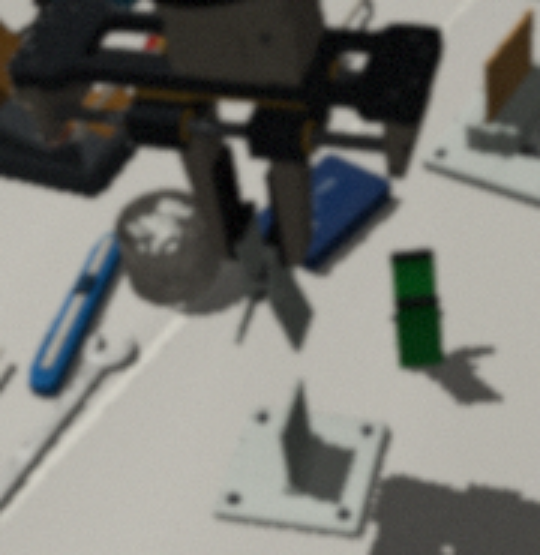

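The clip is off the post and gaping, with tips at crop (240,342) and (297,350). Next I carry it over the card, staying high.

{"fn": "play_rows", "kwargs": {
  "targets": [
    [0.022,[-0.018,-0.02,-0.004],[0.02,-0.001,0]],
    [0.022,[-0.018,-0.055,-0.01],[0.05,-0.002,0]],
    [0.022,[-0.018,-0.09,-0.018],[0.08,-0.004,0]],
    [0.022,[-0.018,-0.13,-0.027],[0.115,-0.004,0]],
    [0.022,[-0.018,-0.17,-0.036],[0.15,-0.004,0]],
    [0.022,[-0.018,-0.21,-0.045],[0.185,-0.004,0]],
    [0.022,[-0.018,-0.25,-0.054],[0.22,-0.004,0]],
    [0.022,[-0.018,-0.285,-0.062],[0.255,-0.004,0]],
    [0.022,[-0.018,-0.315,-0.068],[0.28,-0.004,0]],
    [0.022,[-0.018,-0.342,-0.0735],[0.306,-0.004,0]],
    [0.022,[-0.018,-0.342,-0.0735],[0.306,-0.004,0]],
    [0.022,[-0.018,-0.342,-0.0735],[0.306,-0.004,0]]
  ]
}}

```text
clock: 10.15
tcp_pos: [614.9, -180.3, 240.8]
tool_rot: [0.001, 0.707, 0.0, 0.707]
force: [-0.3, 0.5, -1.1]
opening: 0.249
```

```bash
python3 - <<'E'
from h import *
go((615.6,-180.7,240,0))
b=optics.camera("side"); a=optics.camera("top");cv2.imwrite("pics/s4.png",b);cv2.imwrite("pics/t4.png",a)
cv2.imwrite("pics/c4.png",np.clip(cv2.resize(b[90:230,250:400],None,fx=4,fy=4,interpolation=cv2.INTER_CUBIC)*1.3,0,255).astype(np.uint8))
p=np.array(manip.get_state()["tcp_pos"])
for z in(82,87,92): print(z,"tips px crop",np.round([(q-[250,90])*4+1.5 for q in proj("side",[p+[15,0,-z],p+[-15,0,-z]])],0).tolist())
E
```

```text
[0.0008, -0.0004, 0.0007] [-0.001, 0.0, -0.001]
t 10.15 [ 614.9 -180.3  240.8] [-0.3  0.5 -1.1] 22.9 [ 0.57  0.5  -0.46  1.6   0.24  1.1   0.04]
82 tips px crop [[255.0, 228.0], [304.0, 241.0]]
87 tips px crop [[255.0, 235.0], [304.0, 249.0]]
92 tips px crop [[255.0, 243.0], [304.0, 256.0]]
```

View pics/c4.png

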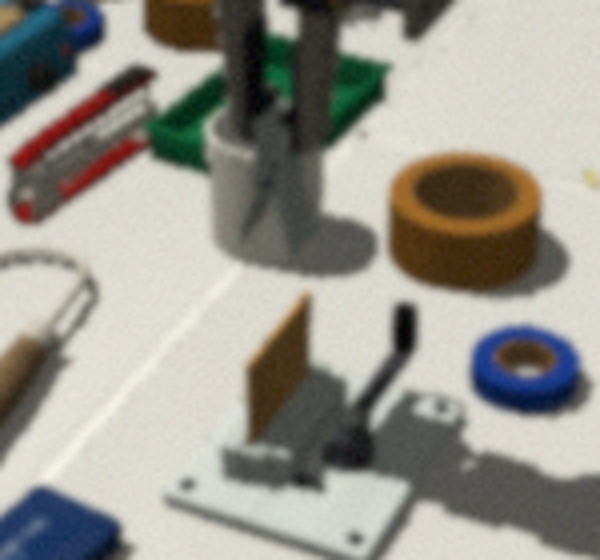

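```bash
python3 - <<'E'
from h import *
b=cv2.imread("pics/s4.png")
a=np.clip(cv2.resize(b[100:170,295:345],None,fx=8,fy=8,interpolation=cv2.INTER_CUBIC)*1.5,0,255).astype(np.uint8)
c=a.copy(); p=np.array([614.9,-180.3,240.8])
for dx,col in((15,(0,0,255)),(-15,(0,255,0))):
  for dy in(15,-15):
    for q in proj("side",[p+[dx,dy,-87]]): cv2.circle(c,tuple(np.int32((q-[295,100])*8+3.5)),3,col,-1)
cv2.imwrite("pics/c5.png",np.hstack([a,c]))
E
```

```text
(no output)
```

View pics/c5.png

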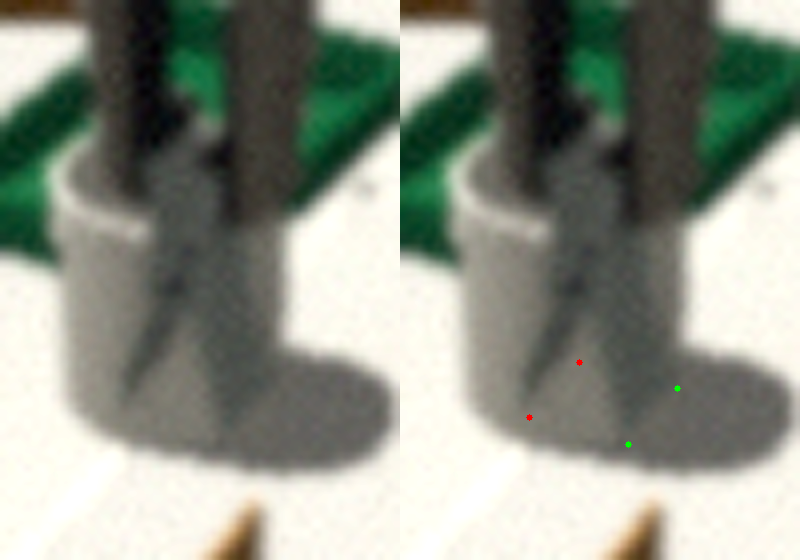

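Predicted tip dots sit about 15 px (8×) below the seen tips, so the tips are about 82 mm below the TCP and laterally centred to within 2 mm. Lowering to just about the edge height first.

{"fn": "play_rows", "kwargs": {
  "targets": [
    [0.022,[0.008,-0.0004,0.0005],[0,0,0]],
    [0.022,[0.016,-0.0004,0.0005],[0,0,0]],
    [0.022,[0.024,-0.0004,0.0005],[0,0,0]],
    [0.022,[0.032,-0.0004,0.0005],[0,0,0]],
    [0.022,[0.04,-0.0004,0.0005],[0,0,0]],
    [0.022,[0.048,-0.0004,0.0005],[0,0,0]],
    [0.022,[0.055,-0.0004,0.0005],[0,0,0]],
    [0.022,[0.061,-0.0004,0.0005],[0,0,0]],
    [0.022,[0.066,-0.0004,0.0005],[0,0,0]],
    [0.022,[0.07,-0.0004,0.0005],[0,0,0]],
    [0.022,[0.07,-0.0004,0.0005],[0,0,0]],
    [0.022,[0.07,-0.0004,0.0005],[0,0,0]]
  ]
}}

```text
clock: 11.45
tcp_pos: [615.9, -180.8, 171.7]
tool_rot: [0.0, 0.707, 0.0, 0.708]
force: [0.1, -0.3, -0.6]
opening: 0.25
```

```bash
python3 - <<'E'
from h import *
go((615.6,-180.7,157,0))
b=optics.camera("side"); cv2.imwrite("pics/s6.png",b)
c=np.clip(cv2.resize(b[135:200,290:350],None,fx=8,fy=8,interpolation=cv2.INTER_CUBIC)*1.5,0,255).astype(np.uint8)
cv2.imwrite("pics/c6.png",c)
E
```

```text
[0.0147, 0.0001, -0.0003] [-0.0, 0.002, -0.0]
t 11.45 [ 615.9 -180.8  171.7] [ 0.1 -0.3 -0.6] 23.0 [ 0.55  0.57 -0.44  1.66  0.28  0.97  0.01]
```

View pics/c6.png

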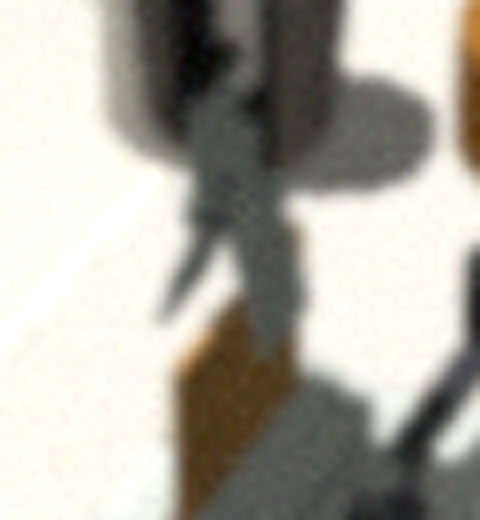

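Clear view: the tips straddle the card plane at crop (162,318) and (262,355), with the card's top edge running from (180,372) to (298,225). I'll measure by intersecting the rays with known y planes.

```bash
python3 - <<'E'
from h import *
def ony(u,v,y):
    o,d=ray("side",290+u/8-.44,135+v/8-.44); return np.round(o+d*(y-o[1])/d[1],1)
for n,u,v,y in(("tipA near",162,318,-165.7),("tipB near",262,355,-165.7),("tipB far",300,300,-195.7),("card near",180,372,-140.7),("card far",298,225,-220.7)): print(n,ony(u,v,y))
E
```

```text
tipA near [ 634.  -165.7   90.9]
tipB near [ 602.4 -165.7   88.4]
tipB far [ 605.1 -195.7   86.8]
card near [ 615.2 -140.7   95.3]
card far [ 618.  -220.7   93.2]
```

Clip centre x ≈ 618 against the card's ≈ 616.6, and tip z ≈ 87–89. Lowering 14 mm with a 1 mm shift towards −x.

{"fn": "play_rows", "kwargs": {
  "targets": [
    [0.022,[0,0,-0.0012],[0,0,0]],
    [0.022,[0.003,0,-0.0012],[0,0,0]],
    [0.022,[0.006,0,-0.0012],[0,0,0]],
    [0.022,[0.009,0,-0.0012],[0,0,0]],
    [0.022,[0.012,0,-0.0012],[0,0,0]],
    [0.022,[0.014,0,-0.0012],[0,0,0]],
    [0.022,[0.014,0,-0.0012],[0,0,0]],
    [0.022,[0.014,0,-0.0012],[0,0,0]],
    [0.022,[0.014,0,-0.0012],[0,0,0]],
    [0.022,[0.014,0,-0.0012],[0,0,0]]
  ]
}}

```text
clock: 12.5
tcp_pos: [614.7, -180.8, 157.7]
tool_rot: [0.0, 0.707, 0.0, 0.708]
force: [-0.3, -0.3, -0.8]
opening: 0.251
```

```bash
python3 - <<'E'
from h import *
go((615,-180.7,157,0))
b=optics.camera("side"); cv2.imwrite("pics/s7.png",b)
c=np.clip(cv2.resize(b[135:200,290:350],None,fx=8,fy=8,interpolation=cv2.INTER_CUBIC)*1.5,0,255).astype(np.uint8)
cv2.imwrite("pics/c7.png",c)
E
```

```text
[0.0007, 0.0001, 0.0003] [-0.0, 0.002, -0.0]
t 12.5 [ 614.7 -180.8  157.7] [-0.3 -0.3 -0.8] 23.1 [ 0.55  0.59 -0.43  1.67  0.29  0.95  0.01]
```

View pics/c7.png

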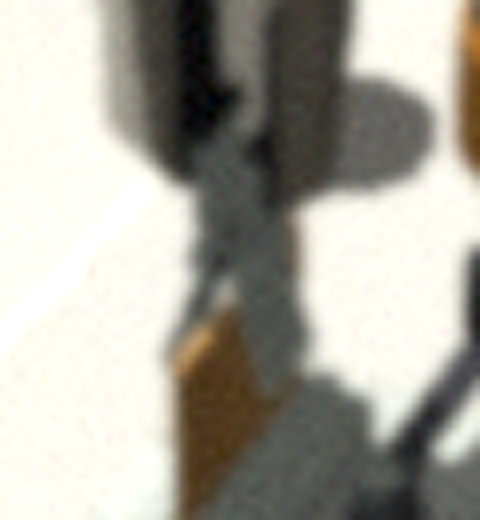

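The near jaw's tip is at crop (268,395), well below the edge. The far jaw passes behind the card, there is a gap between jaw and edge, and the card has not moved. Forces are near zero, so I'm handing in.

```bash
python3 -c "
from station import manip
print(manip.finish_job())"
```

```text
the job is handed in; nothing more can be done
None
```

The job is handed in at about 12.5 s of robot time, with the clip held squeezed open astride the card. No verdict was reported.

- **Lever:** I caged the knob between the fingers and swung it round. It then measured (572, −261) mm, which is at its stop to within about 2 mm.
- **Clip:** I squeezed the steel clip with black lips to about 23 mm between the fingers, at or near its stop. I lifted it off the post and lowered it over the middle of the card's top edge.
- **Last checks:**
  - The tips are about 16–18 mm below the edge, one on each side of the card.
  - The clip is centred on the card plane to about 1–2 mm.
  - The tool force is under 1 N and the card has not visibly moved.
- **Disagreements and limits:**
  - My first estimate of the tip height was 3–5 mm too low, and I corrected it before the final descent.
  - The fingers read 23 mm where the task gives 25 mm over the lips at the stop.
  - The far tip is hidden behind the card in the last picture, so its depth comes from the picture before plus the 14 mm lowered.
  - I did not re-measure the bystanders. The arm never came near them.

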